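# Clear the feeding run and slide the budgie's dish home

### The job

First clear the budgie's feeding run: whatever lies on the blue mat or in the white porch at the cage, other than the dish, goes into the clear toy bin with the orange floor. Then gently slide the white feeding dish along the table, without lifting or tipping it, into the porch until it is fully home against the back wall. Leave everything that is not on the run where it is, and do not move the dish before the run is clear.

Things in the scene. Friction and masses are not known exactly. Their poses are not given: they have to be found in the camera images.
- station: Fixed budgie cage unit. Origin on the table at the centre line of the blue feeding mat (flat, yellow edges, no step to feel); y points along the mat into the porch, x across it. The mat covers x -75 to 75, y -280 to 220 mm; the porch follows, y 220 to 300. Nothing of the unit stands up before y = 220.
- home (a point): Point on the table in the white open-topped porch where the dish's origin is when fully home (station x 0, y 250 mm); axes as the station's. Porch side walls: 30 mm high, 6 thick, inner faces at x -58 and 58, from y -30 to 50 of this point; back wall 30 mm high, inner face at y 50.
- cage (a point): Foot of the wire cage's front face, at table height (station x 0, y 410 mm); axes as the station's. Wire cage: x -150 to 150, y 0 to 260, up to 240 mm. Its green base, 40 mm high, reaches x -170 to 170 and from the porch's back wall to y 274.
- dish: Round white ceramic feeding dish, open on top: 100 mm across the rim, 92 mm across the base, 34 mm high, about 0.22 kg, wall 5 mm. Origin at the centre of its underside. Starts on the mat between its outer end and the things to be cleared; slides freely on the table.
- bin: Toy bin, clear walls and orange floor, open on top, fixed for the task: outside 190 (x) by 130 (y) by 45 mm high, walls and floor about 4 mm. Origin at the centre of its underside.
- pin_c (a point): Wooden clothespin toy lying on the table: 74 mm long (its x axis), 19 mm wide (y), 20 mm high (a red bead to 25), 30 g. Site at its centre, half-way up; z up as it stands. One of the four bird things: any two of them start on the mat run (one well inside the porch), the other two on the table beside the mat.
- ball_c (a point): Purple plastic rattle ball with yellow spots, 44 mm across at 19 mm height, 41 mm high, flattened below so that it does not roll, 30 g. Site at its centre, half-way up; z up as it stands. One of the four bird things: any two of them start on the mat run (one well inside the porch), the other two on the table beside the mat.
- clamp_c (a point): Steel perch clamp, C-shaped, lying: 60 mm long (its x axis), 22 mm wide (y), 30 mm high, with a black thumb knob (18 mm across) on top up to 38 mm at x = 14; 120 g. Site at its centre, half-way up; z up as it stands. One of the four bird things: any two of them start on the mat run (one well inside the porch), the other two on the table beside the mat.
- bell_c (a point): Brass bell standing on its mouth: 36 mm across at the foot (4 mm high), a 32 mm wide upright body to 26 mm, then domed to a loop at 42 mm; 60 g. Site at its centre, half-way up; z up as it stands. One of the four bird things: any two of them start on the mat run (one well inside the porch), the other two on the table beside the mat.
- tower: Tier of three clear stacked storage cups, 66 mm across, 102 mm high, on the table beside the mat; leave it. Origin under its centre.
- jar: Closed jar with a green cap, 52 mm across, 70 mm high, beside the mat; leave it. Origin under its centre.
- cup: Single empty clear cup, 56 mm across, 45 mm high, beside the mat; leave it. Origin under its centre.
- scoop: Seed spoon, 150 mm long (its x axis), lying beside the mat; leave it. Origin midway along it.
- block: Terracotta mineral block 60 x 40 x 22 mm beside the porch; leave it. Origin under its centre.

How it is judged:
By the outcome, as a careful person would: the job done as asked, in the order asked, and still so for the second after the job is handed in, with the robot touching nothing.
It also fails if it takes over 72 s, if anything falls off the work surface, if the arm or the gripper's body presses on something with over 40 N, if the wrist force passes 120 N, or if a joint passes its speed limit or range.

### The arm

A 7-joint arm with a two-finger parallel gripper is mounted at the origin on the work surface. World frame = base frame: x ahead of the robot, y to its left, z up, the work surface at z = 0. Lengths are in m, angles in rad, forces in N, time in s.
With the tool pointing down it reaches from about 0.4 to 0.85 m from the base axis. Payload 4.4 kg.
Tool frame: the origin (TCP) lies at the very end of the fingers, on their centre line; the grasp point (between the pads) lies 19 mm behind it (bot.tcp_to_grasp is the distance from the TCP to the grasp point, in m); z points along the fingers, y is the direction in which the jaws open and shut (so a half turn about z gives the same grasp; the last joint's range is limited). The gripper opens to 94 mm and grips with 3 to 60 N. Pads are 16 mm wide; open, the fingers measure 119 mm over their backs; the gripper's body (75 mm by 177 mm) begins 78 mm behind the grasp point.
Start: joints at [-1.262, 0.628, 0.038, 1.517, -0.027, 0.996, -0.02], TCP at [0.238, 0.605, 0.173] pointing down, gripper open.
Joint ranges: [-3.06, 3.06], [-0.37, 2.12], [-1.25, 1.32], [0.18, 2.47], [-1.1, 4.24], [0.23, 1.98], [-2.94, 2.94]. Speed limits (rad/s): [2.57, 2.57, 3.14, 3.14, 3.14, 3.14, 3.14].

### API

Orientations are given as a unit quaternion [x, y, z, w].
In Python, from plant import bot, optics, job gives the robot as it stands.
- The arm moves only by the tool jog_arm, never from a script. Its arguments are lists of equal length, an entry for each row: "linear": the shift along the world's x, y, z in m, a list of three; "delta_rot": the turn, a rotation vector about the world's x, y, z in degrees, a list of three. A call has 1 to 5 rows; each row is the pose to reach, as a shift and turn from the pose commanded when the call began; what a row does not reach only later rows make up. A row lasts 1/8 s, in which the tool goes at most 62.5 mm and 10.7 degrees, less where a joint would pass 70% of its speed; a pose out of reach is approached as far as the arm can. A call with a gripper value outside its range is refused whole. "claw" is the opening, from 0 (shut) to 1 (fully open), set as the call begins (left out, the last holds). The fingers move at their own pace and stop on an object; the grip force is fixed at half the most. Time passes only in rows, so rows that repeat a pose let the fingers close. It gives the time, the measured TCP pose, the force and the opening at its end, in the units of the state.
- bot.observe(): the state, without advancing time (a new reading comes with each control period).
- optics.get_image(name): name is "side" or "top" or "wrist"; returns a dict with "frame" (480x640x3 uint8, red, green, blue), "fx", "fy", "cx", "cy" (pixels), "D" ([k1, k2, p1, p2, k3] as OpenCV has them; the pictures are not rectified), "position" and "rotation" of the camera in the world. Camera axes: x right, y down, z forward; pixel columns grow to the right and rows downward; lengths in m; the calibration is good to about 2 mm. A picture is of the moment at which its call begins. There is no depth.
- job.hand_in(): hands the job in, once; it reports no verdict.
The state is a dict: "time_s": time; "joint_pos": joint angles; "qd": joint speeds; "tau": joint torques, N m; "eef_pos": TCP position; "eef_rot": TCP orientation; "ft_force": force on the tool from outside, world axes, zero at the start; "torque": the same for the moment, N m; "width": finger opening in m.
Only numpy, scipy, OpenCV 4.12 (cv2) and the standard library are available. Lean on these libraries where they do the work, as an engineer would, in place of code of your own. Each camera call takes 0.05 s, during which the arm holds its last target. There are 200 camera calls.

## Working session

There is one attempt and no reset: what is moved stays moved. The work goes in short steps, Python scripts to look and compute and a tool call to move; the robot and the scene stay as the last step left them, time stands still between calls to the robot, and variables do not carry over. Pictures are saved under pics/ and viewed, about 8 in all and at most 12, crops included, and the job is handed in when it is done.

Besides the shell and the picture viewer there is one more tool, called after "Call:" by a JSON object that holds its "fn" and its "kwargs". jog_arm: Moves the arm, as the interface text tells. Its arguments: {"type":"object","properties":{"linear":{"type":"array","items":{"type":"array","items":{"type":"number"}}},"delta_rot":{"type":"array","items":{"type":"array","items":{"type":"number"}}},"claw":{"type":"number"}},"required":["linear","delta_rot"]}

```bash
ls; mkdir -p pics; cat > h.py <<'E'
import numpy as np, cv2
from plant import bot, optics, job
from scipy.spatial.transform import Rotation as R
def rot(c):
    r=np.array(c["rotation"],float)
    return r if r.shape==(3,3) else R.from_quat(r).as_matrix()
def K(c): return np.array([[c["fx"],0,c["cx"]],[0,c["fy"],c["cy"]],[0,0,1.]])
def snap(n,f):
    c=optics.get_image(n); cv2.imwrite("pics/"+f,c["frame"][:,:,::-1]); return c
def ray(c,px,z):
    """pixels -> world points at height z"""
    u=cv2.undistortPoints(np.array(px,float).reshape(-1,1,2),K(c),np.array(c["D"],float)).reshape(-1,2)
    d=np.c_[u,np.ones(len(u))]@rot(c).T; p=np.array(c["position"])
    return p+d*((np.broadcast_to(z,len(u))-p[2])/d[:,2])[:,None]
def proj(c,P):
    r=rot(c).T
    return cv2.projectPoints(np.array(P,float).reshape(-1,1,3),cv2.Rodrigues(r)[0],-r@np.array(c["position"]),K(c),np.array(c["D"],float))[0].reshape(-1,2)
E
python3 - <<'E'
from h import *
import pickle
t=snap("top","top0.png"); s=snap("side","side0.png")
pickle.dump((t,s),open("c0.pkl","wb"))
for c in (t,s): print(c["position"],rot(c).round(3).tolist(),c["fx"],c["D"])
print(bot.observe())
E
```

```text
pics
[0.35669314 0.0163774  1.00084333] [[-0.094, -0.975, 0.202], [-0.996, 0.093, -0.016], [-0.003, -0.202, -0.979]] 459.20846296134727 [0.00383497 0.         0.         0.         0.        ]
[-0.31744758 -0.81416387  1.10596046] [[0.677, -0.501, 0.539], [-0.736, -0.448, 0.508], [-0.013, -0.741, -0.672]] 600.9253791408524 [-0.18766873  0.          0.          0.          0.        ]
{'time_s': 0.1, 'joint_pos': array([-1.26181227,  0.62925421,  0.0384425 ,  1.51823087, -0.02698915,
        0.99626828, -0.02000092]), 'qd': array([ 1.34632481e-03, -1.84822857e-03,  5.89455922e-04, -2.93441987e-03,
       -1.15463298e-04, -2.32868145e-04,  9.66326410e-05]), 'tau': array([ 3.76670374e-03, -5.50802350e+01,  1.14760112e+00, -1.87118179e+01,
       -5.22248202e-02,  1.92702975e-02,  4.34274193e-05]), 'eef_pos': array([0.23769142, 0.60431083, 0.17225756]), 'eef_rot': array([ 1.86293395e-01,  9.82493815e-01, -8.09111793e-04, -1.41626060e-04]), 'ft_force': array([-0.23744632,  1.03867603,  0.25488459]), 'torque': array([0.00011913, 0.04268272, 0.00749927]), 'width': 0.09411800919124667}
```

View pics/top0.png

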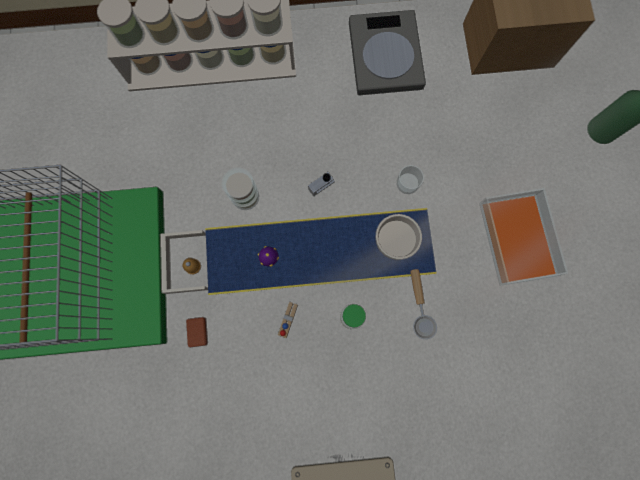

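View pics/side0.png

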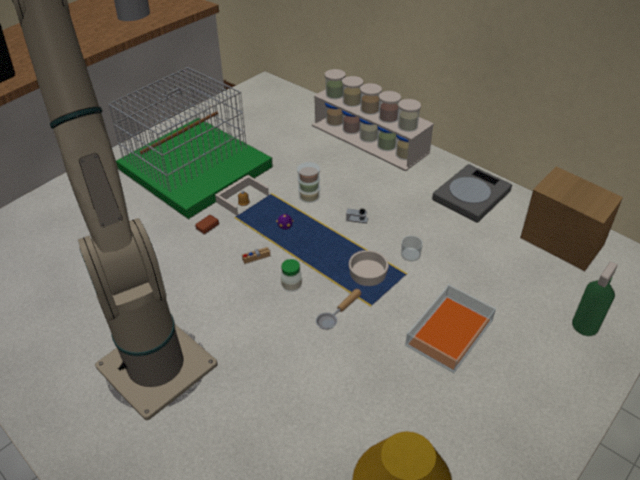

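```bash
python3 - <<'E'
from h import *
import pickle
t,s=pickle.load(open("c0.pkl","rb"))
for c in (t,s): print(proj(c,[[0,0,0],[.238,.605,.173]]).round(0).tolist())
# mat mask for station fit (top)
hsv=cv2.cvtColor(t["frame"],cv2.COLOR_RGB2HSV)
def blobs(name,lo,hi,roi,z):
    x0,y0,x1,y1=roi
    m=cv2.inRange(hsv,lo,hi); k=np.zeros_like(m); k[y0:y1,x0:x1]=m[y0:y1,x0:x1]
    pts=np.argwhere(k)[:,::-1].astype(float)
    (cx,cy),(w,h),a=cv2.minAreaRect(pts.astype(np.float32))
    b=cv2.boxPoints(((cx,cy),(w,h),a)); 
    print(name,len(pts),pts.mean(0).round(1),ray(t,[pts.mean(0)],z).round(4)[0],"box",b.round(0).tolist(),ray(t,b,z)[:,:2].round(3).tolist())
blobs("mat",(95,90,20),(125,255,255),(195,195,450,305),0)
blobs("bin",(5,150,100),(15,255,255),(480,180,570,290),0.004)
blobs("ball",(130,80,20),(160,255,255),(250,240,290,272),0.02)
blobs("bell",(10,80,30),(30,255,255),(175,250,205,280),0.02)
blobs("jarcap",(50,100,50),(75,255,255),(335,295,375,335),0.07)
g=cv2.cvtColor(t["frame"],cv2.COLOR_RGB2GRAY)
print(ray(t,[[399,237]],.034),ray(t,[[163,234],[208,234],[163,292],[208,291]],.03).round(3).tolist())
cv2.imwrite("pics/crop1.png",np.hstack([cv2.resize(t["frame"][170:350,150:450,::-1],(800,480),interpolation=cv2.INTER_CUBIC)]))
E
```

```text
[[347.0, 516.0], [-19.0, 439.0]]
[[155.0, 365.0], [87.0, 156.0]]
mat 10269 [297.5 252.2] [0.5373 0.0533 0.    ] box [[203.0, 231.0], [429.0, 209.0], [435.0, 271.0], [208.0, 292.0]] [[0.606, 0.261], [0.607, -0.251], [0.467, -0.243], [0.468, 0.254]]
bin 2741 [520.8 232.8] [ 0.5332 -0.4436  0.004 ] box [[489.0, 205.0], [533.0, 193.0], [555.0, 273.0], [511.0, 285.0]] [[0.602, -0.384], [0.621, -0.488], [0.438, -0.5], [0.421, -0.401]]
ball 270 [267.9 256. ] [0.5313 0.1171 0.02  ] box [[259.0, 247.0], [277.0, 247.0], [277.0, 265.0], [259.0, 265.0]] [[0.553, 0.135], [0.549, 0.096], [0.51, 0.099], [0.514, 0.138]]
bell 206 [191.6 265.8] [0.5256 0.2824 0.02  ] box [[183.0, 258.0], [200.0, 258.0], [200.0, 273.0], [183.0, 273.0]] [[0.544, 0.3], [0.541, 0.264], [0.508, 0.265], [0.512, 0.301]]
jarcap 390 [353.6 315.5] [ 0.386  -0.0501  0.07  ] box [[343.0, 305.0], [364.0, 305.0], [364.0, 326.0], [343.0, 326.0]] [[0.409, -0.031], [0.405, -0.073], [0.363, -0.069], [0.367, -0.027]]
[[ 0.54346975 -0.16797996  0.034     ]] [[0.599, 0.339, 0.03], [0.59, 0.242, 0.03], [0.474, 0.342, 0.03], [0.467, 0.247, 0.03]]
```

View pics/crop1.png

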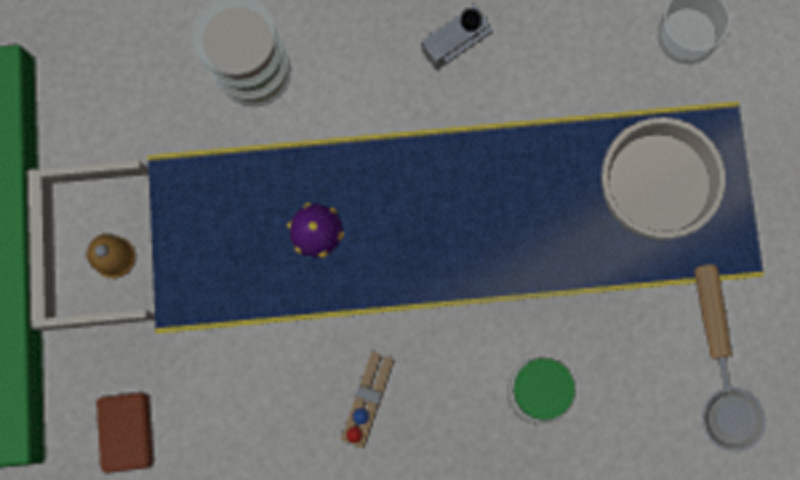

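```bash
python3 - <<'E'
from h import *
import pickle
from scipy.optimize import least_squares
t,s=pickle.load(open("c0.pkl","rb"))
C=lambda u,v:(150+(u+.5)*300/800-.5,170+(v+.5)*180/480-.5)
mp=np.array([C(149,157),C(739,104),C(762,272),C(157,328)])
W=ray(t,mp,0)[:,:2]; st=np.array([[.075,.22],[.075,-.28],[-.075,-.28],[-.075,.22]])
T=lambda p,q:np.c_[p[0]+np.cos(p[2])*q[:,0]-np.sin(p[2])*q[:,1],p[1]+np.sin(p[2])*q[:,0]+np.cos(p[2])*q[:,1]]
r=least_squares(lambda p:(T(p,st)-W).ravel(),[.53,.03,0]); p=r.x
print("station",p,np.degrees(p[2]),"res mm",(r.fun*1e3).round(1))
inv=lambda w:(np.array(w)[:,:2]-p[:2])@np.array([[np.cos(p[2]),-np.sin(p[2])],[np.sin(p[2]),np.cos(p[2])]])
print("check side px of mat corners",proj(s,np.c_[T(p,st),np.zeros(4)]).round(0).tolist())
print("home",T(p,np.array([[0,.25]])))
ob=dict(tower=((240,40),.102),clamp=((455,37),.03),cup=((693,25),.03),block=((125,432),.022),jar=((543,389),.07),pin=((368,398),.02),bell=((111,256),.02),ball=((316,230),.021),dish=((663,179),.034),scoopend=((707,267),.012),wallend1=((143,167),.03),wallend2=((150,314),.03),backL=((36,172),.03),backR=((40,325),.03))
for k,(uv,z) in ob.items():
    w=ray(t,[C(*uv)],z); print(k,w[0].round(3),"st",inv(w)[0].round(3))
# side cross-check
hs=cv2.cvtColor(s["frame"],cv2.COLOR_RGB2HSV)
for n,lo,hi,(x0,y0,x1,y1),z in [("ball",(125,70,20),(165,255,255),(270,205,300,235),.02),("bell",(10,100,30),(30,255,255),(232,185,255,210),.02),("bin",(5,150,60),(15,255,255),(400,290,500,370),.004)]:
    m=cv2.inRange(hs,lo,hi)[y0:y1,x0:x1]; q=np.argwhere(m)[:,::-1].mean(0)+[x0,y0]; print(n,"side",ray(s,[q],z)[0].round(3))
print("dish side",ray(s,[[368,264]],.03))
# bin top corners from top0.png
print("bin rim top",ray(t,[[483,201],[543,191],[565,273],[503,283]],.045).round(3).tolist())
E
```

```text
station [ 0.53776977  0.03447196 -0.00239436] -0.1371866889255969 res mm [ 3.2  0.7  3.3 -0.5 -3.3 -1.5 -3.1  1.3]
check side px of mat corners [[271.0, 192.0], [406.0, 273.0], [369.0, 306.0], [233.0, 217.0]]
home [[0.53836836 0.28447125]]
tower [0.67  0.156 0.102] st [0.132 0.122]
clamp [ 0.681 -0.011  0.03 ] st [ 0.143 -0.045]
cup [ 0.672 -0.209  0.03 ] st [ 0.135 -0.243]
block [0.385 0.277 0.022] st [-0.153  0.242]
jar [ 0.386 -0.05   0.07 ] st [-0.152 -0.084]
pin [0.393 0.085 0.02 ] st [-0.144  0.05 ]
bell [0.526 0.283 0.02 ] st [-0.013  0.249]
ball [0.531 0.116 0.021] st [-0.007  0.082]
dish [ 0.544 -0.167  0.034] st [ 0.007 -0.201]
scoopend [ 0.472 -0.197  0.012] st [-0.065 -0.232]
wallend1 [0.595 0.252 0.03 ] st [0.056 0.217]
wallend2 [0.475 0.251 0.03 ] st [-0.064  0.217]
backL [0.599 0.338 0.03 ] st [0.06  0.304]
backR [0.474 0.338 0.03 ] st [-0.064  0.304]
ball side [0.532 0.114 0.02 ]
bell side [0.522 0.273 0.02 ]
bin side [ 0.534 -0.435  0.004]
dish side [[ 0.54752461 -0.1700037   0.03      ]]
bin rim top [[0.603, -0.356, 0.045], [0.613, -0.489, 0.045], [0.432, -0.501, 0.045], [0.424, -0.368, 0.045]]
```

Call:
{"fn": "jog_arm", "kwargs": {"linear": [[0,-0.06,0],[0,-0.12,0],[0,-0.18,0],[0.04,-0.23,0],[0.08,-0.27,0]], "delta_rot": [[0,0,-10],[0,0,-20],[0,0,-30],[0,0,-40],[0,0,-50]], "claw": 0.75}}

```text
time_s: 0.72
eef_pos: [0.3181, 0.3332, 0.1733]
eef_rot: [0.586, 0.81, 0.0, -0.0]
ft_force: [0.9, 0.1, -0.5]
width: 0.0708
```

Call:
{"fn": "jog_arm", "kwargs": {"linear": [[0.043,-0.043,0],[0.085,-0.086,-0.01],[0.128,-0.13,-0.02],[0.17,-0.174,-0.03],[0.213,-0.219,-0.04]], "delta_rot": [[0,0,-6],[0,0,-12],[0,0,-18.5],[0,0,-18.5],[0,0,-18.5]]}}

```text
time_s: 1.35
eef_pos: [0.5315, 0.1151, 0.1326]
eef_rot: [0.707, 0.707, -0.0, -0.0]
ft_force: [0.6, 0.9, -0.3]
width: 0.0708
```

Call:
{"fn": "jog_arm", "kwargs": {"linear": [[0,0,0],[0,0,0],[0,0,0]], "delta_rot": [[0,0,0],[0,0,0],[0,0,0]]}}

```text
time_s: 1.72
eef_pos: [0.5295, 0.1181, 0.1331]
eef_rot: [0.706, 0.708, 0.0, -0.001]
ft_force: [-0.8, 0.1, -0.2]
width: 0.071
```

```bash
python3 - <<'E'
from h import *
o=bot.observe(); print(o["eef_pos"],R.from_quat(o["eef_rot"]).as_matrix()[:,1:].round(3).tolist(),o["width"])
c=snap("wrist","w1.png")
import pickle; pickle.dump(c,open("w1.pkl","wb"))
print(c["position"],rot(c).round(3).tolist(),proj(c,[[.531,.116,.021]]))
h=cv2.cvtColor(c["frame"],cv2.COLOR_RGB2HSV)
for n,lo,hi in [("ball",(125,70,20),(165,255,255))]:
    m=cv2.inRange(h,lo,hi); k,l,st,ce=cv2.connectedComponentsWithStats(m); i=1+st[1:,4].argmax(); print(st[i],ce[i],ray(c,[ce[i]],.021))
E
```

```text
[0.52949847 0.1180784  0.13314712] [[1.0, -0.001], [0.003, 0.001], [-0.001, -1.0]] 0.07096702343189157
[0.53017482 0.19774618 0.34503869] [[1.0, 0.004, 0.001], [0.004, -0.962, -0.272], [0.0, 0.273, -0.962]] [[316.02657806 234.98370468]]
[ 297  213   43   44 1374] [318.10917031 235.24163028] [[0.5330414  0.11574714 0.021     ]]
```

View pics/w1.png

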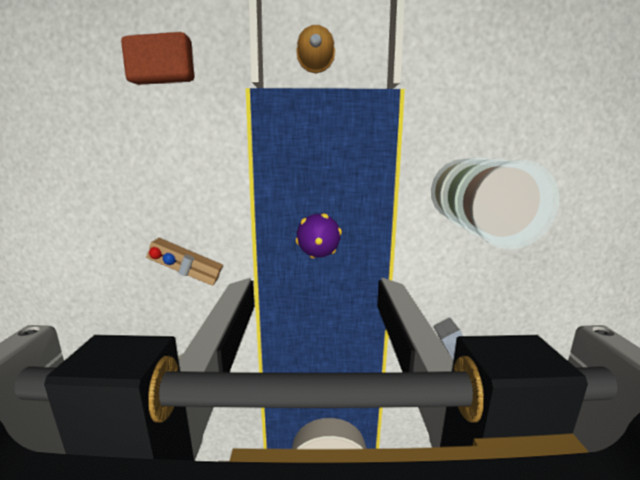

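Call:
{"fn": "jog_arm", "kwargs": {"linear": [[0.001,-0.001,-0.055],[0.001,-0.001,-0.1],[0.001,-0.001,-0.126],[0.001,-0.001,-0.126]], "delta_rot": [[0,0,0],[0,0,0],[0,0,0],[0,0,0]]}}

```text
time_s: 2.28
eef_pos: [0.5295, 0.1162, 0.0058]
eef_rot: [0.706, 0.708, -0.002, -0.001]
ft_force: [-0.1, 0.1, 0.8]
width: 0.0707
```

Call:
{"fn": "jog_arm", "kwargs": {"linear": [[0,0,0],[0,0,0],[0,0,0],[0,0,0],[0,0,0]], "delta_rot": [[0,0,0],[0,0,0],[0,0,0],[0,0,0],[0,0,0]], "claw": 0.3}}

```text
time_s: 2.9
eef_pos: [0.5317, 0.1153, 0.0074]
eef_rot: [0.707, 0.707, 0.0, 0.0]
ft_force: [0.3, -0.9, 0.3]
width: 0.0288
```

```bash
python3 - <<'E'
from h import *
c=snap("wrist","w2.png"); o=bot.observe(); print(o["width"],o["ft_force"],o["torque"],proj(c,[[.531,.116,.021]]))
t=snap("top","t2.png")
a=cv2.resize(t["frame"][170:350,150:450,::-1],(600,360)); cv2.imwrite("pics/w2c.png",np.vstack([c["frame"][:240,20:620,::-1],a]))
E
```

```text
0.028510639759176046 [-0.09184063  0.57829261 -0.76504758] [-0.03159279  0.1024098   0.06118623] [[312.89278327 280.1059554 ]]
```

View pics/w2c.png

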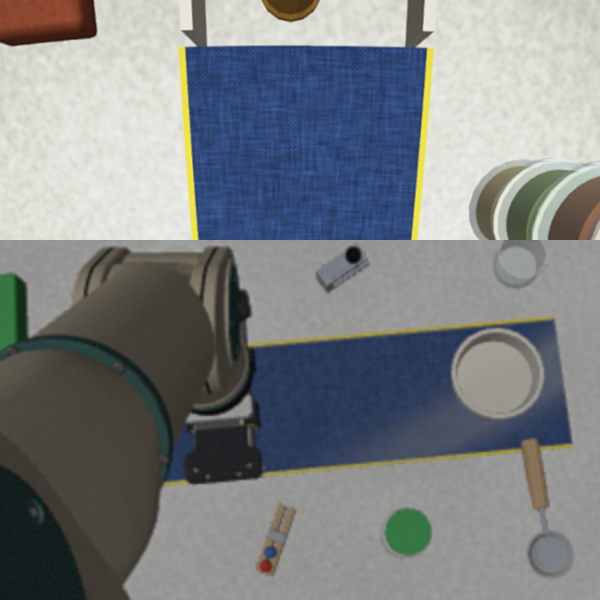

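```bash
python3 - <<'E'
from h import *
f=cv2.imread("pics/w2.png"); m=cv2.inRange(cv2.cvtColor(f,cv2.COLOR_BGR2HSV),(125,70,20),(165,255,255))
k,l,st,ce=cv2.connectedComponentsWithStats(m); print([(st[i].tolist(),ce[i].round().tolist()) for i in range(1,k) if st[i,4]>15])
E
```

```text
[([282, 246, 67, 69, 3196], [316.0, 280.0])]
```

View pics/w2.png

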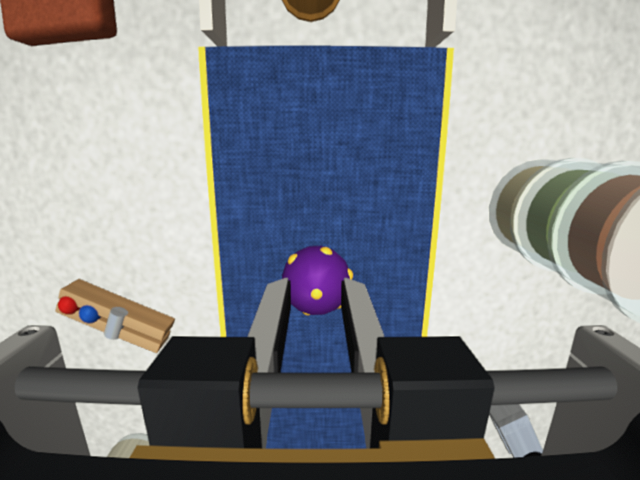

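```bash
python3 - <<'E'
from h import *
c=optics.get_image("wrist"); o=bot.observe(); p=o["eef_pos"]; M=R.from_quat(o["eef_rot"]).as_matrix()
print(p,o["joint_pos"].round(3).tolist(),c["position"])
for w in (.0142,.027): 
  for dx in (-.008,.008):
    for dz in (0,-.019,-.05): print(w,dx,dz,proj(c,[p+M@[dx,w,dz],p+M@[dx,-w,dz]]).round(0).tolist())
f=c["frame"]; m=cv2.inRange(cv2.cvtColor(f,cv2.COLOR_RGB2HSV),(125,70,20),(165,255,255)); q=np.argwhere(m)[:,::-1]
print(q.mean(0),ray(c,[q.mean(0)],.021),[q[q[:,1]==r,0][[0,-1]].tolist() for r in (250,265,280,295,305,312)])
E
```

```text
[0.53154296 0.1152451  0.00715758] [-0.431, 0.74, 0.256, 1.953, -0.368, 0.494, 0.088] [0.53227905 0.19509821 0.21902706]
0.0142 -0.008 0 [[335.0, 285.0], [293.0, 285.0]]
0.0142 -0.008 -0.019 [[337.0, 297.0], [291.0, 296.0]]
0.0142 -0.008 -0.05 [[341.0, 321.0], [287.0, 321.0]]
0.0142 0.008 0 [[336.0, 262.0], [292.0, 262.0]]
0.0142 0.008 -0.019 [[337.0, 272.0], [290.0, 272.0]]
0.0142 0.008 -0.05 [[341.0, 293.0], [286.0, 293.0]]
0.027 -0.008 0 [[354.0, 285.0], [274.0, 285.0]]
0.027 -0.008 -0.019 [[358.0, 296.0], [270.0, 296.0]]
0.027 -0.008 -0.05 [[365.0, 321.0], [263.0, 321.0]]
0.027 0.008 0 [[355.0, 262.0], [273.0, 262.0]]
0.027 0.008 -0.019 [[359.0, 272.0], [269.0, 272.0]]
0.027 0.008 -0.05 [[366.0, 293.0], [261.0, 293.0]]
[315.74952978 279.92382445] [[0.53268727 0.11614181 0.021     ]] [[300, 333], [285, 347], [289, 343], [290, 341], [293, 339], [306, 328]]
```

```bash
python3 - <<'E'
from h import *
import pickle
c=pickle.load(open("w1.pkl","rb")); p=np.array([.5295,.118,.133]); 
for dz in (0,.01,.019,.03,.04): print(dz,proj(c,[p+[s*.0355,dy,dz] for s in (-1,1) for dy in (.008,-.008)]).round(0).tolist())
E
```

```text
0 [[260.0, 262.0], [261.0, 284.0], [368.0, 262.0], [367.0, 285.0]]
0.01 [[258.0, 267.0], [259.0, 290.0], [370.0, 267.0], [369.0, 291.0]]
0.019 [[255.0, 272.0], [256.0, 296.0], [373.0, 272.0], [371.0, 297.0]]
0.03 [[252.0, 279.0], [253.0, 304.0], [376.0, 279.0], [374.0, 304.0]]
0.04 [[249.0, 285.0], [250.0, 312.0], [379.0, 286.0], [377.0, 312.0]]
```

```bash
python3 - <<'E'
from h import *
c=optics.get_image("wrist"); print("fx",c["fx"], "exp ball px", .044/np.linalg.norm(np.array(c["position"])-[.532,.116,.021])*c["fx"])
s=optics.get_image("side"); p=bot.observe()["eef_pos"]
q=proj(s,[p,p+[0,0,.035],p+[0,0,.097]]); print(q.round(1).tolist())
x,y=q[0].astype(int); a=cv2.resize(s["frame"][y-70:y+40,x-70:x+76,::-1],None,fx=5,fy=5,interpolation=cv2.INTER_CUBIC)
print(((q-[x-70,y-70])*5).round().tolist())
cv2.imwrite("pics/s3.png",a)
E
```

```text
fx 341.0625915077084 exp ball px 70.39035960108541
[[284.2, 224.3], [283.5, 214.7], [282.3, 197.1]]
[[351.0, 352.0], [348.0, 304.0], [342.0, 215.0]]
```

View pics/s3.png

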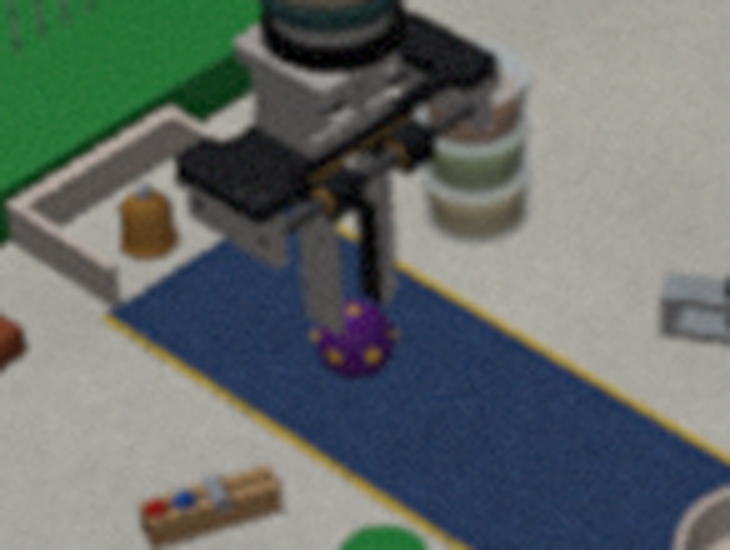

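The side view shows the fingertips (crop ~(325,325), (375,300)) at the top of the ball, about 30 mm above where the reported TCP projects (351,352). The wrist image shows the same offset. So the fingers ended above the ball, and I'll descend further while watching the force.

Call:
{"fn": "jog_arm", "kwargs": {"linear": [[0,0,0],[0,0,0],[0,0,0],[0.001,0.001,-0.01],[0.001,0.001,-0.018]], "delta_rot": [[0,0,0],[0,0,0],[0,0,0],[0,0,0],[0,0,0]], "claw": 0.75}}

```text
time_s: 3.78
eef_pos: [0.5324, 0.1165, -0.0116]
eef_rot: [0.707, 0.707, -0.0, -0.0]
ft_force: [-0.8, -0.0, 0.7]
width: 0.0704
```

Call:
{"fn": "jog_arm", "kwargs": {"linear": [[0,0,-0.003],[0,0,-0.006],[0,0,-0.006]], "delta_rot": [[0,0,0],[0,0,0],[0,0,0]]}}

```text
time_s: 4.15
eef_pos: [0.5324, 0.1162, -0.017]
eef_rot: [0.707, 0.707, -0.0, -0.0]
ft_force: [0.6, 0.2, -0.5]
width: 0.0705
```

Call:
{"fn": "jog_arm", "kwargs": {"linear": [[0,0,-0.003],[0,0,-0.006],[0,0,-0.006]], "delta_rot": [[0,0,0],[0,0,0],[0,0,0]]}}

```text
time_s: 4.53
eef_pos: [0.5324, 0.1163, -0.023]
eef_rot: [0.707, 0.707, -0.0, -0.0]
ft_force: [1.0, -0.7, 0.4]
width: 0.0703
```

Call:
{"fn": "jog_arm", "kwargs": {"linear": [[0,0,0],[0,0,0],[0,0,0],[0,0,0],[0,0,0]], "delta_rot": [[0,0,0],[0,0,0],[0,0,0],[0,0,0],[0,0,0]], "claw": 0.35}}

```text
time_s: 5.15
eef_pos: [0.5326, 0.1163, -0.0228]
eef_rot: [0.707, 0.707, 0.0, -0.0]
ft_force: [0.1, 0.1, 0.6]
width: 0.0419
```

Call:
{"fn": "jog_arm", "kwargs": {"linear": [[0,0,0.05],[0,0,0.1],[0,-0.05,0.125],[0.005,-0.11,0.125],[0.01,-0.17,0.125]], "delta_rot": [[0,0,0],[0,0,0],[0,0,0],[0,0,0],[0,0,0]]}}

```text
time_s: 5.78
eef_pos: [0.543, -0.055, 0.1028]
eef_rot: [0.706, 0.708, 0.001, 0.0]
ft_force: [1.0, -0.4, 0.4]
width: 0.0425
```

Call:
{"fn": "jog_arm", "kwargs": {"linear": [[0.003,-0.06,0],[0.006,-0.12,0],[0.008,-0.18,0],[0.01,-0.24,0],[0.012,-0.3,0]], "delta_rot": [[0,0,0],[0,0,0],[0,0,0],[0,0,0],[0,0,0]]}}

```text
time_s: 6.4
eef_pos: [0.5544, -0.3554, 0.102]
eef_rot: [0.707, 0.707, 0.0, -0.0]
ft_force: [0.9, 0.2, 0.2]
width: 0.0423
```

Call:
{"fn": "jog_arm", "kwargs": {"linear": [[0,-0.04,0],[0,-0.078,0],[0,-0.078,0],[0,-0.078,0]], "delta_rot": [[0,0,0],[0,0,0],[0,0,0],[0,0,0]]}}

```text
time_s: 6.9
eef_pos: [0.5545, -0.4304, 0.1016]
eef_rot: [0.707, 0.707, 0.0, -0.001]
ft_force: [0.3, -0.4, 0.3]
width: 0.0421
```

```bash
python3 - <<'E'
from h import *
o=bot.observe(); print(o["eef_pos"],o["width"],R.from_quat(o["eef_rot"]).as_matrix().round(3).tolist())
c=snap("wrist","w4.png"); p=o["eef_pos"]; print(proj(c,[p+[0,0,.03],[.525,-.432,.004]]))
h=cv2.cvtColor(c["frame"],cv2.COLOR_RGB2HSV); m=cv2.inRange(h,(3,130,60),(16,255,255)); q=np.argwhere(m)[:,::-1]; print(q.min(0),q.max(0))
import pickle; pickle.dump(c,open("w4.pkl","wb"))
E
```

```text
[ 0.55453798 -0.43039309  0.1016276 ] 0.04205318834036722 [[-0.001, 1.0, -0.0], [1.0, 0.001, 0.002], [0.002, -0.0, -1.0]]
[[313.8166472  291.70320838]
 [282.93742501 238.34855735]]
[178 175] [377 331]
```

View pics/w4.png

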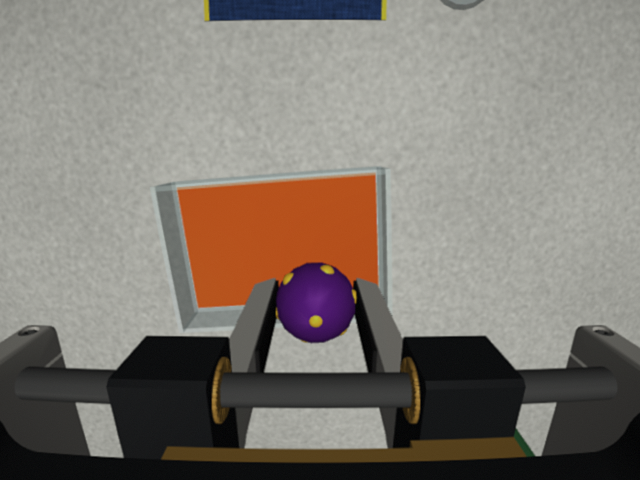

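```bash
python3 - <<'E'
from h import *
import pickle
c=pickle.load(open("w4.pkl","rb"))
print(ray(c,[[178,188],[377,175],[379,282],[198,307]],.004).round(3).tolist())
print(ray(c,[[156,185],[384,168],[185,329]],.045).round(3).tolist())
E
```

```text
[[0.43, -0.385, 0.004], [0.611, -0.373, 0.004], [0.618, -0.476, 0.004], [0.438, -0.503, 0.004]]
[[0.429, -0.378, 0.045], [0.608, -0.365, 0.045], [0.439, -0.505, 0.045]]
```

Call:
{"fn": "jog_arm", "kwargs": {"linear": [[0,-0.008,-0.05],[0,-0.008,-0.095],[0,-0.008,-0.116],[0,-0.008,-0.116],[0,-0.008,-0.116]], "delta_rot": [[0,0,0],[0,0,0],[0,0,0],[0,0,0],[0,0,0]]}}

```text
time_s: 7.58
eef_pos: [0.556, -0.4404, -0.0119]
eef_rot: [0.707, 0.707, 0.0, 0.002]
ft_force: [-0.5, 0.7, -0.2]
width: 0.0424
```

Call:
{"fn": "jog_arm", "kwargs": {"linear": [[0,0,0],[0,0,0],[0,0,0],[0,0,0.05],[0,0,0.11]], "delta_rot": [[0,0,0],[0,0,0],[0,0,0],[0,0,0],[0,0,0]], "claw": 0.55}}

```text
time_s: 8.2
eef_pos: [0.5536, -0.439, 0.0961]
eef_rot: [0.707, 0.707, -0.0, -0.002]
ft_force: [1.2, 0.1, 0.5]
width: 0.0515
```

Call:
{"fn": "jog_arm", "kwargs": {"linear": [[-0.003,0.06,0.01],[-0.007,0.12,0.01],[-0.01,0.18,0.01],[-0.013,0.24,0.01],[-0.015,0.3,0.01]], "delta_rot": [[0,0,0],[0,0,0],[0,0,0],[0,0,0],[0,0,0]]}}

```text
time_s: 8.82
eef_pos: [0.5395, -0.1378, 0.1066]
eef_rot: [0.707, 0.707, 0.0, 0.0]
ft_force: [2.0, 0.1, 1.0]
width: 0.0515
```

Call:
{"fn": "jog_arm", "kwargs": {"linear": [[-0.003,0.06,0],[-0.007,0.12,0],[-0.01,0.18,0],[-0.013,0.24,0],[-0.013,0.3,0]], "delta_rot": [[0,0,0],[0,0,0],[0,0,0],[0,0,0],[0,0,0]]}}

```text
time_s: 9.45
eef_pos: [0.5264, 0.1623, 0.1066]
eef_rot: [0.707, 0.707, 0.0, 0.0]
ft_force: [1.1, 0.0, 0.6]
width: 0.0517
```

Call:
{"fn": "jog_arm", "kwargs": {"linear": [[0,0.06,0],[0,0.1,0],[0,0.1,0],[0,0.1,0]], "delta_rot": [[0,0,0],[0,0,0],[0,0,0],[0,0,0]]}}

```text
time_s: 9.95
eef_pos: [0.5267, 0.259, 0.1063]
eef_rot: [0.707, 0.707, -0.0, 0.0]
ft_force: [0.7, 0.1, -0.5]
width: 0.0518
```

```bash
cat > m.py <<'E'
from h import *
c=snap("wrist","w5.png"); o=bot.observe(); print(o["eef_pos"],o["width"])
h=cv2.cvtColor(c["frame"],cv2.COLOR_RGB2HSV); m=cv2.inRange(h,(8,120,40),(25,255,255)); m[300:]=0
k,l,st,ce=cv2.connectedComponentsWithStats(m)
for i in range(1,k):
    if st[i,4]>100: print(st[i],ce[i],ray(c,[ce[i]]*2,[.016,.022])[:,:2].round(4).tolist())
t=optics.get_image("top"); m=cv2.inRange(cv2.cvtColor(t["frame"],cv2.COLOR_RGB2HSV),(130,80,20),(160,255,255)); q=np.argwhere(m)[:,::-1]
q=q[q[:,0]>450]; print("ball in bin?",len(q),ray(t,[q.mean(0)],.025) if len(q) else None)
E
python3 m.py
```

```text
[0.52686073 0.25824981 0.10633904] 0.051592228885919494
[ 299  190   38   40 1038] [317.61368015 208.76782274] [[0.5296, 0.2864], [0.5296, 0.2875]]
[ 127  195   72   45 2352] [162.02168367 216.90858844] [[0.3879, 0.2793], [0.3907, 0.2805]]
ball in bin? 281 [[ 0.5552331  -0.43957059  0.025     ]]
```

Call:
{"fn": "jog_arm", "kwargs": {"linear": [[0.001,0.026,0],[0.001,0.026,-0.05],[0.001,0.026,-0.1],[0.001,0.026,-0.12],[0.001,0.026,-0.12]], "delta_rot": [[0,0,0],[0,0,0],[0,0,0],[0,0,0],[0,0,0]]}}

```text
time_s: 10.68
eef_pos: [0.5274, 0.2848, -0.0144]
eef_rot: [0.708, 0.707, -0.001, -0.0]
ft_force: [0.2, 0.3, -0.0]
width: 0.0515
```

Call:
{"fn": "jog_arm", "kwargs": {"linear": [[0,0,-0.005],[0,0,-0.009],[0,0,-0.009]], "delta_rot": [[0,0,0],[0,0,0],[0,0,0]]}}

```text
time_s: 11.05
eef_pos: [0.5279, 0.2866, -0.0222]
eef_rot: [0.707, 0.707, 0.001, 0.0]
ft_force: [0.5, 0.4, 0.5]
width: 0.0518
```

Call:
{"fn": "jog_arm", "kwargs": {"linear": [[0,0,0],[0,0,0],[0,0,0],[0,0,0]], "delta_rot": [[0,0,0],[0,0,0],[0,0,0],[0,0,0]], "claw": 0.22}}

```text
time_s: 11.55
eef_pos: [0.5278, 0.2864, -0.0226]
eef_rot: [0.707, 0.707, 0.0, 0.0]
ft_force: [-0.5, -0.4, 1.9]
width: 0.0311
```

Call:
{"fn": "jog_arm", "kwargs": {"linear": [[0,0,0.04],[0,0,0.08],[0,-0.03,0.125],[0,-0.09,0.125],[0,-0.15,0.125]], "delta_rot": [[0,0,0],[0,0,0],[0,0,0],[0,0,0],[0,0,0]]}}

```text
time_s: 12.18
eef_pos: [0.5277, 0.1352, 0.1028]
eef_rot: [0.706, 0.708, 0.001, 0.0]
ft_force: [0.6, -0.7, -0.9]
width: 0.0312
```

Call:
{"fn": "jog_arm", "kwargs": {"linear": [[0,-0.06,0],[0,-0.12,0],[-0.005,-0.18,0],[-0.01,-0.24,0],[-0.015,-0.3,0]], "delta_rot": [[0,0,0],[0,0,0],[0,0,0],[0,0,0],[0,0,0]]}}

```text
time_s: 12.8
eef_pos: [0.5121, -0.1655, 0.1021]
eef_rot: [0.707, 0.707, 0.0, -0.0]
ft_force: [0.4, 0.2, -1.2]
width: 0.0313
```

Call:
{"fn": "jog_arm", "kwargs": {"linear": [[-0.005,-0.06,0],[-0.01,-0.12,0],[-0.015,-0.18,0],[-0.02,-0.24,0],[-0.025,-0.275,0]], "delta_rot": [[0,0,0],[0,0,0],[0,0,0],[0,0,0],[0,0,0]]}}

```text
time_s: 13.42
eef_pos: [0.4858, -0.4426, 0.1019]
eef_rot: [0.708, 0.706, -0.001, 0.0]
ft_force: [0.3, -0.2, -1.3]
width: 0.0311
```

Call:
{"fn": "jog_arm", "kwargs": {"linear": [[0,0,0],[0,0,-0.05],[0,0,-0.1],[0,0,-0.117],[0,0,-0.117]], "delta_rot": [[0,0,0],[0,0,0],[0,0,0],[0,0,0],[0,0,0]]}}

```text
time_s: 14.05
eef_pos: [0.4877, -0.4378, -0.0152]
eef_rot: [0.707, 0.708, 0.0, -0.001]
ft_force: [-0.7, 0.1, -1.0]
width: 0.0311
```

Call:
{"fn": "jog_arm", "kwargs": {"linear": [[0,0,0],[0,0,0],[0,0,0.05],[0,0,0.11],[0,0,0.125]], "delta_rot": [[0,0,0],[0,0,0],[0,0,0],[0,0,0],[0,0,0]], "claw": 0.48}}

```text
time_s: 14.68
eef_pos: [0.4899, -0.4414, 0.1158]
eef_rot: [0.707, 0.707, 0.0, 0.005]
ft_force: [-0.5, 0.1, -0.0]
width: 0.0449
```

```bash
python3 - <<'E'
from h import *
o=bot.observe(); print(o["eef_pos"],o["width"])
t=optics.get_image("top"); w=optics.get_image("wrist"); cv2.imwrite("pics/v6.png",np.vstack([cv2.resize(t["frame"][150:360,140:600,::-1],(640,292)),w["frame"][100:400,:,::-1]]))
x=cv2.HoughCircles(cv2.cvtColor(t["frame"],cv2.COLOR_RGB2GRAY)[200:280,350:450],cv2.HOUGH_GRADIENT,1,50,param1=80,param2=15,minRadius=18,maxRadius=28)
if x is not None:
    for u,v,r in x[0]: print("dish",u+350,v+200,r,ray(t,[[u+350,v+200]],.034))
E
```

```text
[ 0.48989332 -0.44135976  0.11583022] 0.04493208885973277
dish 399.5 236.5 22.5 [[ 0.54445843 -0.1691907   0.034     ]]
```

View pics/v6.png

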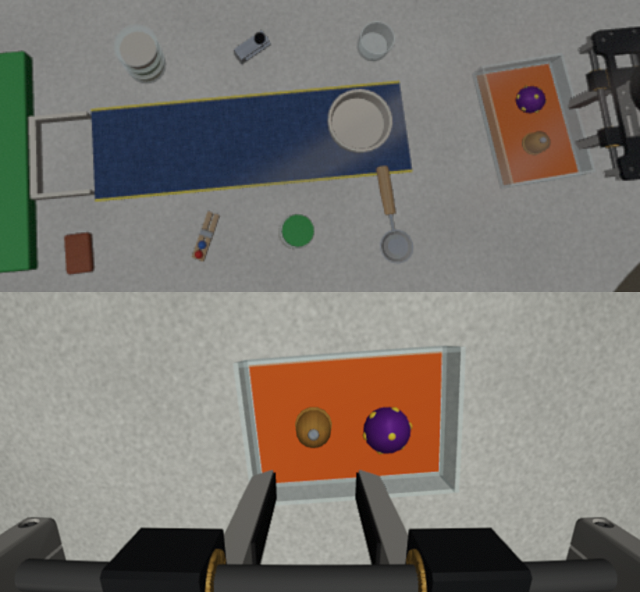

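The top view shows the bell and ball in the bin at (537,142) and (530,98). The mat and porch hold only the dish. Next I go behind the dish with a 56 mm cradle opening.

Call:
{"fn": "jog_arm", "kwargs": {"linear": [[0.015,0.05,0],[0.03,0.1,0],[0.045,0.15,0],[0.054,0.19,0],[0.054,0.19,0]], "delta_rot": [[0,0,0],[0,0,0],[0,0,0],[0,0,0],[0,0,0]], "claw": 0.6}}

```text
time_s: 15.4
eef_pos: [0.5418, -0.243, 0.1082]
eef_rot: [0.705, 0.71, 0.0, -0.002]
ft_force: [0.3, -0.2, 0.1]
width: 0.0563
```

Call:
{"fn": "jog_arm", "kwargs": {"linear": [[0,0,-0.05],[0,0,-0.1],[0,0,-0.128],[0,0,-0.128],[0,0,-0.128]], "delta_rot": [[0,0,0],[0,0,0],[0,0,0],[0,0,0],[0,0,0]]}}

```text
time_s: 16.02
eef_pos: [0.5415, -0.2499, -0.0174]
eef_rot: [0.707, 0.707, -0.0, 0.0]
ft_force: [0.2, 1.2, -0.8]
width: 0.0562
```

```bash
cat > d.py <<'E'
from h import *
import sys
o=bot.observe(); print(o["eef_pos"],o["width"],o["ft_force"])
c=snap("wrist","d%s.png"%sys.argv[1]); p=o["eef_pos"]
print("finger front px",proj(c,[p+[s*.028,.008,.062] for s in (-1,1)]).round().tolist())
g=cv2.inRange(cv2.cvtColor(c["frame"],cv2.COLOR_RGB2HSV),(0,0,90),(180,60,255))
print("dish (.544,-.169) rim px",proj(c,[[.544,-.119,.034],[.494,-.169,.034],[.594,-.169,.034]]).round().tolist())
E
python3 d.py 1
```

```text
[ 0.54154357 -0.24986113 -0.01735335] 0.05620167266899085 [ 0.18723507  1.1554614  -0.80977506]
finger front px [[256.0, 303.0], [372.0, 303.0]]
dish (.544,-.169) rim px [[319.0, 25.0], [209.0, 147.0], [428.0, 147.0]]
```

View pics/d1.png

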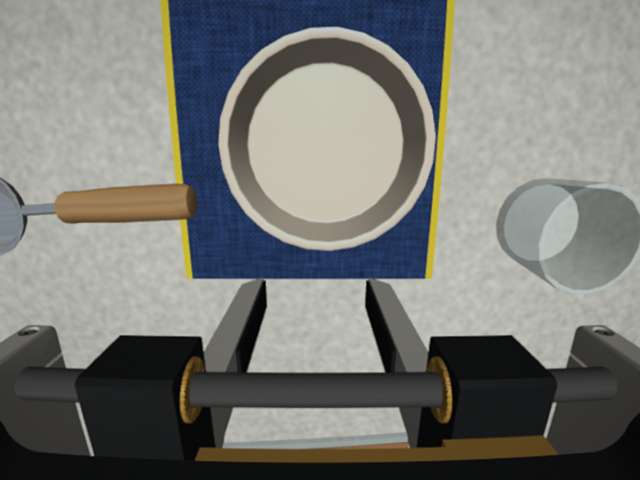

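Call:
{"fn": "jog_arm", "kwargs": {"linear": [[0.005,0.006,-0.002],[0.005,0.014,-0.002],[0.005,0.022,-0.002],[0.005,0.03,-0.002],[0.005,0.036,-0.002]], "delta_rot": [[0,0,0],[0,0,0],[0,0,0],[0,0,0],[0,0,0]]}}

```text
time_s: 16.7
eef_pos: [0.5467, -0.2129, -0.0196]
eef_rot: [0.707, 0.707, -0.0, 0.001]
ft_force: [-0.4, -2.5, -1.3]
width: 0.0561
```

Call:
{"fn": "jog_arm", "kwargs": {"linear": [[0,0.006,0],[0,0.014,0],[-0.001,0.022,0],[-0.001,0.032,0],[-0.002,0.042,0]], "delta_rot": [[0,0,0],[0,0,0],[0,0,0],[0,0,0],[0,0,0]]}}

```text
time_s: 17.32
eef_pos: [0.5447, -0.17, -0.0198]
eef_rot: [0.707, 0.707, 0.0, 0.0]
ft_force: [1.1, -3.3, 0.4]
width: 0.0563
```

```bash
cat > e.py <<'E'
from h import *
import sys
def dish(c):
    # largest near-circular rim/floor contour in wrist view
    hs=cv2.cvtColor(c["frame"],cv2.COLOR_RGB2HSV); g=cv2.cvtColor(c["frame"],cv2.COLOR_RGB2GRAY)
    x=cv2.HoughCircles(cv2.medianBlur(g[:290],5),cv2.HOUGH_GRADIENT,1.5,80,param1=100,param2=40,minRadius=90,maxRadius=125)
    return [] if x is None else [(u,v,r,ray(c,[[u,v]],.034)[0].round(4).tolist()) for u,v,r in x[0][:2]]
o=bot.observe(); print(o["eef_pos"],o["eef_rot"].round(3),o["width"],o["ft_force"])
c=snap("wrist","e%s.png"%sys.argv[1]); print(dish(c))
print(dish(dict(c,frame=cv2.imread("pics/d1.png")[:,:,::-1].copy())) if sys.argv[1]=="1" else "")
E
python3 e.py 1
```

```text
[ 0.54469247 -0.17003652 -0.01975095] [0.707 0.707 0.    0.   ] 0.05629486045884267 [ 1.14111694 -3.32180239  0.35222723]
[(np.float32(315.75), np.float32(209.25), np.float32(103.65), [0.5457, -0.1178, 0.034])]
[(np.float32(327.75), np.float32(137.25), np.float32(110.25), [0.551, -0.0854, 0.034])]
```

Call:
{"fn": "jog_arm", "kwargs": {"linear": [[0,0.013,0],[-0.001,0.029,0],[-0.001,0.045,0],[-0.001,0.061,0],[-0.002,0.077,0]], "delta_rot": [[0,0,0],[0,0,0],[0,0,0],[0,0,0],[0,0,0]]}}

```text
time_s: 18.0
eef_pos: [0.5425, -0.0923, -0.0199]
eef_rot: [0.707, 0.707, 0.0, -0.0]
ft_force: [0.4, -1.8, 0.3]
width: 0.0567
```

Call:
{"fn": "jog_arm", "kwargs": {"linear": [[0,0.016,0],[-0.001,0.032,0],[-0.001,0.048,0],[-0.001,0.064,0],[-0.002,0.08,0]], "delta_rot": [[0,0,0],[0,0,0],[0,0,0],[0,0,0],[0,0,0]]}}

```text
time_s: 18.62
eef_pos: [0.5406, -0.0126, -0.0198]
eef_rot: [0.707, 0.707, 0.0, 0.0]
ft_force: [0.3, -1.3, 0.3]
width: 0.0559
```

Call:
{"fn": "jog_arm", "kwargs": {"linear": [[0,0.016,0],[-0.001,0.032,0],[-0.001,0.048,0],[-0.001,0.064,0],[-0.002,0.08,0]], "delta_rot": [[0,0,0],[0,0,0],[0,0,0],[0,0,0],[0,0,0]]}}

```text
time_s: 19.25
eef_pos: [0.5386, 0.0674, -0.0199]
eef_rot: [0.707, 0.707, 0.0, 0.0]
ft_force: [0.4, -2.7, -0.4]
width: 0.0562
```

Call:
{"fn": "jog_arm", "kwargs": {"linear": [[0,0.016,0],[-0.001,0.032,0],[-0.001,0.046,0],[-0.001,0.056,0],[-0.001,0.062,0]], "delta_rot": [[0,0,0],[0,0,0],[0,0,0],[0,0,0],[0,0,0]]}}

```text
time_s: 19.88
eef_pos: [0.5375, 0.1289, -0.0199]
eef_rot: [0.707, 0.707, -0.0, -0.0]
ft_force: [-0.3, -2.4, -0.1]
width: 0.0565
```

```bash
python3 e.py 2
```

```text
[ 0.53748315  0.12886478 -0.01986455] [ 0.707  0.707 -0.    -0.   ] 0.05650340069620615 [-0.32666443 -2.40290592 -0.14323695]
[(np.float32(315.75), np.float32(209.25), np.float32(95.55), [0.5385, 0.1811, 0.034]), (np.float32(626.25), np.float32(284.25), np.float32(100.5), [0.7032, 0.1423, 0.034])]
```

View pics/e2.png

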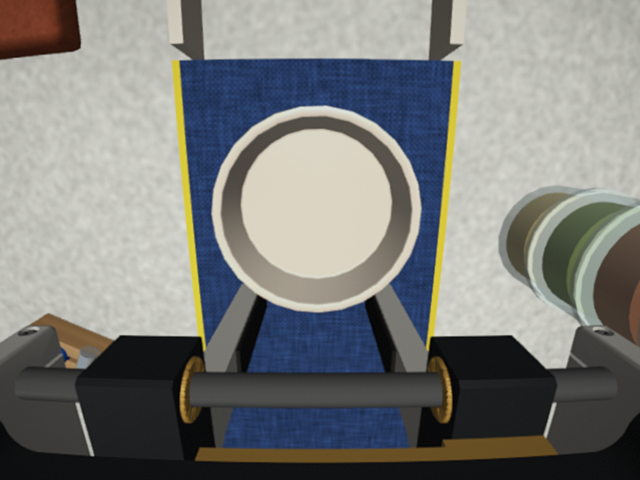

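Call:
{"fn": "jog_arm", "kwargs": {"linear": [[0,0.012,0],[0,0.026,0],[0,0.04,0],[0,0.054,0],[0,0.066,0]], "delta_rot": [[0,0,0],[0,0,0],[0,0,0],[0,0,0],[0,0,0]]}}

```text
time_s: 20.55
eef_pos: [0.5374, 0.1955, -0.0199]
eef_rot: [0.707, 0.708, 0.0, -0.0]
ft_force: [-0.4, -2.1, 0.9]
width: 0.0563
```

Call:
{"fn": "jog_arm", "kwargs": {"linear": [[0,0.008,0],[0,0.014,0],[0,0.019,0],[0,0.023,0],[0,0.027,0]], "delta_rot": [[0,0,0],[0,0,0],[0,0,0],[0,0,0],[0,0,0]]}}

```text
time_s: 21.18
eef_pos: [0.5376, 0.2213, -0.0199]
eef_rot: [0.707, 0.707, -0.0, 0.0]
ft_force: [0.1, -1.3, 0.5]
width: 0.0562
```

Call:
{"fn": "jog_arm", "kwargs": {"linear": [[0,0.0015,0],[0,0.003,0],[0,0.0045,0],[0,0.006,0]], "delta_rot": [[0,0,0],[0,0,0],[0,0,0],[0,0,0]]}}

```text
time_s: 21.68
eef_pos: [0.5376, 0.2273, -0.0198]
eef_rot: [0.707, 0.707, 0.0, -0.0]
ft_force: [0.2, -1.2, 0.3]
width: 0.056
```

Call:
{"fn": "jog_arm", "kwargs": {"linear": [[0,0.001,0],[0,0.002,0],[0,0.003,0]], "delta_rot": [[0,0,0],[0,0,0],[0,0,0]]}}

```text
time_s: 22.05
eef_pos: [0.5376, 0.2303, -0.0198]
eef_rot: [0.707, 0.707, -0.0, -0.0]
ft_force: [0.6, -2.6, -0.3]
width: 0.0564
```

```bash
python3 e.py 3
```

```text
[ 0.53755553  0.23029779 -0.01983093] [ 0.707  0.707 -0.    -0.   ] 0.05635145713226479 [ 0.56164228 -2.60457135 -0.27954622]
[(np.float32(317.25), np.float32(210.75), np.float32(94.95), [0.5392, 0.2819, 0.034])]
```

Not at the wall yet by force. I'll continue in 1 mm steps.

Call:
{"fn": "jog_arm", "kwargs": {"linear": [[0,0.001,0],[0,0.002,0]], "delta_rot": [[0,0,0],[0,0,0]]}}

```text
time_s: 22.35
eef_pos: [0.5376, 0.2323, -0.0198]
eef_rot: [0.707, 0.707, 0.0, -0.0]
ft_force: [-0.7, -2.1, 0.6]
width: 0.0561
```

Call:
{"fn": "jog_arm", "kwargs": {"linear": [[0,0.001,0],[0,0.001,0]], "delta_rot": [[0,0,0],[0,0,0]]}}

```text
time_s: 22.6
eef_pos: [0.5375, 0.2335, -0.0198]
eef_rot: [0.707, 0.707, 0.0, -0.0]
ft_force: [-0.1, -1.7, -0.4]
width: 0.0567
```

Call:
{"fn": "jog_arm", "kwargs": {"linear": [[0,0.001,0],[0,0.001,0]], "delta_rot": [[0,0,0],[0,0,0]]}}

```text
time_s: 22.85
eef_pos: [0.5375, 0.2344, -0.0199]
eef_rot: [0.707, 0.707, 0.0, -0.0]
ft_force: [-0.7, -1.9, -0.3]
width: 0.0564
```

Call:
{"fn": "jog_arm", "kwargs": {"linear": [[0,0.001,0],[0,0.001,0]], "delta_rot": [[0,0,0],[0,0,0]]}}

```text
time_s: 23.1
eef_pos: [0.5376, 0.2354, -0.0198]
eef_rot: [0.707, 0.707, 0.0, -0.0]
ft_force: [0.7, -1.5, 0.7]
width: 0.0566
```

Call:
{"fn": "jog_arm", "kwargs": {"linear": [[0,0.001,0],[0,0.001,0]], "delta_rot": [[0,0,0],[0,0,0]]}}

```text
time_s: 23.35
eef_pos: [0.5375, 0.2363, -0.0199]
eef_rot: [0.707, 0.707, 0.0, -0.0]
ft_force: [0.6, -1.9, 0.2]
width: 0.0564
```

```bash
python3 - <<'E'
from h import *
c=snap("wrist","f1.png"); o=bot.observe(); print(o["eef_pos"],o["ft_force"])
g=cv2.cvtColor(c["frame"],cv2.COLOR_RGB2GRAY); print("column profile x=316 rows 60-130:",g[60:130,312:321].mean(1).astype(int).tolist())
for y in (.328,.332,.336): print(y,proj(c,[[.538,y,0],[.538,y,.03],[.538,y,.034]])[:,1].round(1))
E
```

```text
[ 0.5375417   0.23633814 -0.01985358] [-0.56027259 -1.61006766  0.18999294]
column profile x=316 rows 60-130: [91, 91, 91, 91, 91, 91, 91, 92, 92, 91, 86, 81, 76, 70, 65, 59, 55, 50, 45, 41, 36, 30, 28, 64, 142, 193, 199, 196, 196, 195, 195, 195, 195, 195, 195, 195, 195, 195, 196, 195, 196, 195, 196, 196, 196, 195, 196, 202, 204, 201, 196, 192, 187, 184, 179, 159, 117, 77, 68, 70, 70, 71, 71, 71, 71, 70, 69, 67, 93, 154]
0.328 [125.8 121.5 120.8]
0.332 [118.  112.2 111.3]
0.336 [110.1 102.8 101.6]
```

Call:
{"fn": "jog_arm", "kwargs": {"linear": [[0,0.001,0],[0,0.001,0]], "delta_rot": [[0,0,0],[0,0,0]]}}

```text
time_s: 23.65
eef_pos: [0.5376, 0.2366, -0.0199]
eef_rot: [0.707, 0.707, -0.0, 0.0]
ft_force: [0.3, -4.3, 0.3]
width: 0.0565
```

Call:
{"fn": "jog_arm", "kwargs": {"linear": [[0,0.001,0],[0,0.001,0]], "delta_rot": [[0,0,0],[0,0,0]]}}

```text
time_s: 23.9
eef_pos: [0.5376, 0.2368, -0.0199]
eef_rot: [0.707, 0.707, -0.001, 0.001]
ft_force: [0.7, -5.5, 1.6]
width: 0.0564
```

Call:
{"fn": "jog_arm", "kwargs": {"linear": [[0,0.001,0],[0,0.002,0]], "delta_rot": [[0,0,0],[0,0,0]]}}

```text
time_s: 24.15
eef_pos: [0.5375, 0.2369, -0.0199]
eef_rot: [0.707, 0.707, -0.002, 0.001]
ft_force: [-0.4, -9.1, 1.2]
width: 0.0563
```

Call:
{"fn": "jog_arm", "kwargs": {"linear": [[0,-0.006,0],[0,-0.015,0],[0,-0.025,0],[0,-0.04,0.01],[0,-0.04,0.06]], "delta_rot": [[0,0,0],[0,0,0],[0,0,0],[0,0,0],[0,0,0]]}}

```text
time_s: 24.78
eef_pos: [0.5356, 0.197, 0.0392]
eef_rot: [0.708, 0.706, -0.003, -0.001]
ft_force: [0.7, 0.0, 1.6]
width: 0.0563
```

Call:
{"fn": "jog_arm", "kwargs": {"linear": [[0,-0.03,0.05],[0,-0.09,0.08],[-0.02,-0.14,0.08],[-0.04,-0.19,0.08],[-0.06,-0.24,0.08]], "delta_rot": [[0,0,0],[0,0,0],[0,0,0],[0,0,0],[0,0,0]]}}

```text
time_s: 25.4
eef_pos: [0.4768, -0.0421, 0.1211]
eef_rot: [0.707, 0.707, 0.001, 0.001]
ft_force: [1.2, -0.3, 0.5]
width: 0.0562
```

Call:
{"fn": "jog_arm", "kwargs": {"linear": [[0,-0.06,0],[0,-0.12,0],[0,-0.18,0],[0,-0.18,0]], "delta_rot": [[0,0,0],[0,0,0],[0,0,0],[0,0,0]]}}

```text
time_s: 25.9
eef_pos: [0.4761, -0.2271, 0.1213]
eef_rot: [0.711, 0.704, -0.001, 0.002]
ft_force: [-1.0, 0.5, -1.1]
width: 0.0563
```

```bash
python3 - <<'E'
from h import *
t=snap("top","t9.png"); s=optics.get_image("side"); print(bot.observe()["eef_pos"])
a=cv2.resize(t["frame"][200:320,140:300,::-1],(640,480),interpolation=cv2.INTER_CUBIC)[:300]
b=cv2.resize(s["frame"][150:260,180:380,::-1],(640,300),interpolation=cv2.INTER_CUBIC)
cv2.imwrite("pics/z9.png",np.vstack([a,b]))
x=cv2.HoughCircles(cv2.cvtColor(t["frame"],cv2.COLOR_RGB2GRAY)[225:300,155:215],cv2.HOUGH_GRADIENT,1,50,param1=80,param2=12,minRadius=18,maxRadius=28)
print(None if x is None else [(u+155,v+225,r,ray(t,[[u+155,v+225]],.034)[0].round(4)) for u,v,r in x[0]])
import pickle; t0=pickle.load(open("c0.pkl","rb"))[0]
d=cv2.absdiff(t["frame"],t0["frame"]).max(2)
for n,(x0,y0,x1,y1) in dict(tower=(215,160,265,215),clamp=(300,165,340,200),cup=(390,160,430,200),pin=(270,295,305,345),jar=(335,295,375,335),scoop=(405,262,440,345),block=(180,310,212,352)).items(): print(n,(d[y0:y1,x0:x1]>40).sum())
E
```

```text
[ 0.47677167 -0.2205551   0.12052455]
[(np.float32(187.5), np.float32(260.5), np.float32(20.7), array([0.5353, 0.2869, 0.034 ]))]
tower 0
clamp 0
cup 0
pin 0
jar 0
scoop 503
block 0
```

View pics/z9.png

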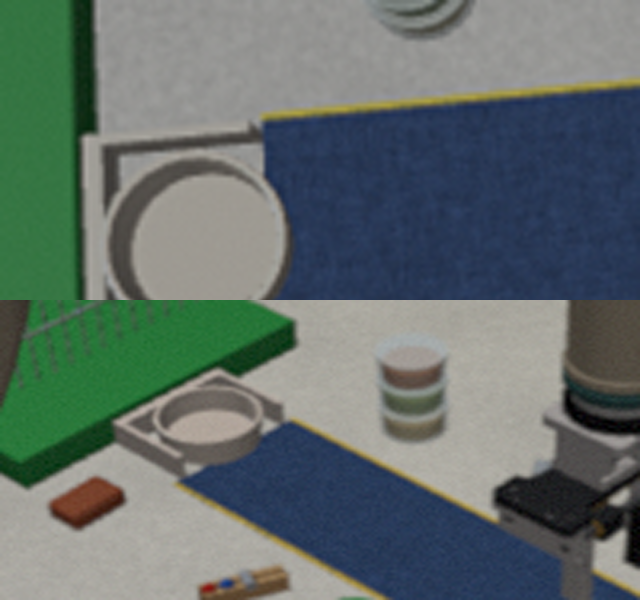

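Call:
{"fn": "jog_arm", "kwargs": {"linear": [[0,0.06,0],[0,0.12,0],[0,0.18,0],[0,0.24,0],[0,0.24,0]], "delta_rot": [[0,0,0],[0,0,0],[0,0,0],[0,0,0],[0,0,0]]}}

```text
time_s: 26.62
eef_pos: [0.4763, 0.0282, 0.1199]
eef_rot: [0.702, 0.712, 0.001, -0.002]
ft_force: [-0.5, -0.9, -0.5]
width: 0.0565
```

```bash
python3 - <<'E'
from h import *
import pickle
t=optics.get_image("top"); t0=pickle.load(open("c0.pkl","rb"))[0]
d=cv2.absdiff(t["frame"],t0["frame"]).max(2); print("scoop",(d[275:345,405:440]>40).sum())
h=cv2.cvtColor(t["frame"],cv2.COLOR_RGB2HSV)[180:290,480:570]; print("ball px in bin",(cv2.inRange(h,(130,80,20),(160,255,255))>0).sum())
print(job.hand_in())
E
```

```text
scoop 0
ball px in bin 281
the job is handed in; nothing more can be done
None
```

The run is clear and the dish is home. I put the purple ball (from the mat) and the brass bell (from the porch) upright in the toy bin. Then I slid the dish with the half-open fingers along the mat into the porch. I handed in at about 27 s of the 72 s allowed.

**Last checks:**
- **Dish:** It stopped advancing against the back wall while the push force rose from about 2 N to 9 N. The top camera put it at about (0.535, 0.287), against an expected home of about (0.538, 0.284).
- **Bin:** The camera still saw the ball in the bin at hand-in. I last saw the bell there before the dish push and did not check it again.
- **Everything else:** The tower, clamp, cup, pin, jar, block and scoop showed no change from the first picture. An early scoop mismatch was the arm blocking the view and cleared once the arm moved away.

**What disagreed:** The fingertips are about 30 mm above the reported TCP. My first grip on the ball therefore closed on air above it. I confirmed the offset in the side and wrist pictures and corrected for it from then on.

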